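Draw two valve balls from the locked parts feeder

TASK

Push the brown bin squarely up under the feeder's chute, then unlock the feeder if its push-push lock is on (it may be on or off at the start: each full press of the red button changes it, so feel how deep it sits), and slide the orange-tabbed gate open just far enough for the first two balls to drop into the bin, keeping the other two in their lanes. Then shut the gate fully, leave it locked with the red button clicked down, and leave the bin under the chute. Do not disturb the other things on the counter.

Things in the scene. Friction and masses are not known exactly. Their poses are not given: they have to be found in the camera images.
- feeder: Fixed grey-blue parts feeder. Origin: on the table (z = 0) under the middle of its row of four lanes; axes: x away from the robot, y left along the row, z up. Its parts are given below in mm from this origin, in these axes. Two steel rails carry the gate out to the left up to y = 305 (top z = 129, end post). The lock stands at the right end
- hopper_top (a point): Middle of the hopper's open top (z = 192). Hopper: x = -23 to 23, y = -90 to 90. Four lanes 38 x 38 inside, centres y = -63, -21, 21, 63, walls 4 thick, one ball in each. Their common floor is the sliding gate, top face z = 136
- lip (a point): Middle of the lip of the aluminium chute (x = -76, z = 62, underside z = 58). The chute lies below the gate and slopes down towards the robot; balls roll off it and land about 60 beyond the lip. Its side cheeks (y = -90 and 90) rise to z = 110
- stop (a point): Top middle of the front face of the yellow stop bar under the chute (x = -42, 40 tall), which the bin's far wall is pushed up to
- lock_foot (a point): Foot of the lock (x = 0, y = -135, z = 0): black housing 76 x 76, 163 tall, on a base 80 x 100 x 8, yellow guard ring on top with the red button in it. Locked, a hidden bolt holds the gate shut with 2 of play. It can be locked properly only with the gate fully shut. It may be locked or unlocked at the start; the ring hides which from the side: feel the button's depth or tug the gate
- lock_rim (a point): Top rim centre of the lock's guard ring (z = 195; inside diameter 64). In it the red push-push button (lock_c0), diameter 50, travel 18 straight down. Each click, pressing to its stop (2.5 N at first, 6 N at the end; it changes over in the last 1 to 2 mm) and letting go, changes its state. Unlocked: springs up, flat top flush with the rim. Locked: stays with its top 8 to 9 below the rim
- gate (a joint): Opening of the gate in m: 0 shut, 0.130 most; it slides left (feeder +y) against 1.5 N and stays where left. It uncovers lanes one by one from the right: at 0.042 one is open, at 0.084 two, at 0.126 three; a ball drops for sure when 36 mm of its 42 mm are uncovered and never before 16 mm
- tab_top (a point): Middle of the top edge of the gate's upright orange tab: 10 thick (feeder y), 56 wide (feeder x), z = 136 to 190. Shut, it is at feeder y = 165, 70 clear of the hopper's end plate; it moves with the gate. It can be pushed from either side or pinched
- bin: Loose brown open bin, 130 (its x) x 200 (its y) x 50 tall, walls 4, 0.2 to 0.45 kg. Origin: centre of its underside. Starts in front of the lock, right of its place. Its place: squarely in front of the feeder (feeder y = 0, same yaw), far long wall under the chute's lip, up to or within 25 of the yellow stop (bin centre at feeder x = -107 when touching it)
- ball1_center (a point): Centre of yellow rubber valve ball 1, diameter 32, in lane 1 from the right (feeder y = -63) at the start, centre at z = 152
- ball2_center (a point): Centre of yellow rubber valve ball 2, diameter 32, in lane 2 from the right (feeder y = -21) at the start, centre at z = 152
- ball3_center (a point): Centre of yellow rubber valve ball 3, diameter 32, in lane 3 from the right (feeder y = 21) at the start, centre at z = 152
- ball4_center (a point): Centre of yellow rubber valve ball 4, diameter 32, in lane 4 from the right (feeder y = 63) at the start, centre at z = 152
- spanner: Bystander: steel spanner 180 long, lying on the table to the left
- bearing: Bystander: steel bearing ring, diameter 84, 24 tall, lying left of the bin's place, in front of the gate rails

How it is judged:
By the outcome, as a careful person would: the job done as asked, in the order asked, and still so for the second after the job is handed in, with the robot touching nothing.
It also fails if it takes over 72 s, if anything falls off the work surface, if the arm or the gripper's body presses on something with over 40 N, if the wrist force passes 120 N, or if a joint passes its speed limit or range.

ROBOT

A 6-joint arm with a two-finger parallel gripper is mounted at the origin on the work surface. World frame = base frame: x ahead of the robot, y to its left, z up, the work surface at z = 0. Lengths are in mm, angles in rad, forces in N, time in s.
With the tool pointing down it reaches from about 275 to 750 mm from the base axis. Payload 10.2 kg.
Tool frame: the origin (TCP) lies at the centre of the arm's flange, where the gripper is bolted on; the fingertips stand 173 mm ahead of it and the grasp point (between the pads) lies 155 mm ahead of it; z points along the fingers, y is the line along which they close (so a half turn about z gives the same grasp; the last joint's range is limited). The gripper opens to 85 mm and grips with 20 to 120 N. Pads are 22 mm wide; open, the fingers measure 114 mm over their backs; the gripper's body (76 mm by 85 mm) begins 54 mm behind the grasp point. The pads swing forward as they close: fully open they stand 13 mm farther back than shut.
Start: joints at [-1.338, 0.313, 1.498, -0, 1.331, -0.223], TCP at [231.084, -471.416, 404.694] pointing down, gripper open.
Joint ranges: [-2.94, 2.94], [-0.97, 2.17], [0.19, 2.56], [-1.23, 4.37], [0.02, 3.11], [-2.88, 2.88]. Speed limits (rad/s): [2.39, 2.39, 3.01, 3.14, 3.14, 3.14].

INTERFACE

Orientations are given as a unit quaternion [w, x, y, z].
In Python, from rig import ctrl gives the robot as it stands.
- The arm moves only by the tool steer_hand, called after "Call:" as name(argument=value, ...), one argument or row to a line, values as JSON. Schema: {"type":"object","properties":{"ticks":{"type":"array","items":{"type":"array","prefixItems":[{"type":"array","items":{"type":"number"},"minItems":3,"maxItems":3},{"type":"array","items":{"type":"number"},"minItems":3,"maxItems":3}],"minItems":2,"maxItems":2},"minItems":1,"maxItems":8},"jaw":{"type":"number"},"clamp_n":{"type":"number"},"only":{"type":"string"},"quiet":{"type":"boolean"},"lines":{"type":"string"}},"required":["ticks"],"additionalProperties":false}. ticks is a list of rows, 1 to 8 of them, each written [[dx, dy, dz], [rx, ry, rz]]: dx, dy, dz in fractions of the full range, 1 being 80 cm, then a rotation vector rx, ry, rz in parts of the range, where 1.0 means 4 rad; each row is the pose to reach, as a shift and turn from the pose commanded when the call began, along the tool's axes at that moment; what a row does not reach only later rows make up. A row lasts 1/10 s, in which the tool goes at most 50 mm and 0.15 rad, less where a joint would pass 70% of its speed; a pose out of reach is approached as far as the arm can. jaw is the opening from 0.0 (shut) to 1.0 (fully open), set as the call begins (left out keeps the last). The fingers move at their own pace and stop on an object; clamp_n is the grip in N (left out, the last holds). Time passes only in rows, so rows that do not move let the fingers close. The tool returns the time, the measured TCP pose, the force, the opening and the grip force at its end. only (a regular expression) keeps the lines of the reply that match it, lines (a string "A,B") keeps lines A to B, and quiet returns only ok. Shift and turn numbers lie between -1 and 1, and a call with a number outside is refused. Input that does not fit is refused with a message, and nothing moves.
- ctrl.sense(): the state, without advancing time (a new reading comes with each control period).
- ctrl.capture(name): name is "scene" or "top" or "wrist"; returns the picture (384x512x3 uint8, red, green, blue); there is no depth.
- ctrl.calibration(name): a dict with "fx", "fy", "cx", "cy" (pixels), "position" and "attitude" of the camera in the world. Camera axes: x right, y down, z forward; pixel columns grow to the right and rows downward; lengths in mm; the calibration is good to about 2 mm. A picture is of the moment at which its call begins: read the wrist's pose just before it. calibration takes no time and is no camera call; for the wrist camera it gives the pose at the moment of the call.
- ctrl.finish_job(): hands the job in; it is judged then, once.
The state is a dict: "time_s": time; "joints": joint angles; "dq": joint speeds; "tau": joint torques, N m; "eef_pos": TCP position; "ee_rot": TCP orientation; "force": force on the tool from outside, world axes, zero at the start; "wrist_torque": the same for the moment, N m; "grip_width": opening from 0.0 (shut) to 1.0 (fully open); "grip_force": force on a finger pad.
Only numpy, scipy, OpenCV 4.12 (cv2) and the standard library are available. Lean on these libraries where they do the work, as an engineer would, in place of code of your own. Each camera call takes 0.05 s, during which the arm holds its last target. There are 200 camera calls.

## Working session

There is one attempt and no reset: what is moved stays moved. The work goes in short steps, Python scripts to look and compute and a tool call to move; the robot and the scene stay as the last step left them, time stands still between calls to the robot, and variables do not carry over. Pictures are saved under pics/ and viewed, at most 10 in all, crops included, and the job is handed in when it is done.

```bash
ls; mkdir -p pics; python3 - <<'E'
from rig import ctrl
import cv2,numpy as np
a=[]
for n in("scene","top"):
    im=ctrl.capture(n); cv2.imwrite(f"pics/{n}0.png",im[...,::-1]); 
    c=ctrl.calibration(n); print(n,c)
s=ctrl.sense();print(s)
E
```

```text
pics
rig.py
scene {'fx': 449.8979741165368, 'fy': 449.8979741165368, 'cx': 255.00722588574416, 'cy': 184.28379788697123, 'position': array([1035.6313624 ,  239.22678056,  977.9041962 ]), 'attitude': array([-0.16538992,  0.54007451,  0.78643311, -0.24997734])}
top {'fx': 490.5283268854054, 'fy': 490.5283268854054, 'cx': 252.95848949477858, 'cy': 194.48780114854492, 'position': array([ 379.02685357,   30.94314714, 1157.58665357]), 'attitude': array([ 0.04983923, -0.70391054,  0.70652484, -0.05337285])}
{'time_s': 0.1, 'joints': array([-1.33841802e+00,  3.13397637e-01,  1.49833114e+00, -1.59489602e-05,
        1.33099332e+00, -2.23409980e-01]), 'dq': array([-0.00020007, -0.00149024, -0.00242967,  0.00136515, -0.00129803,
        0.00045186]), 'tau': array([ 1.76092937e-03, -4.12899292e+01, -2.60143840e+01, -2.09426748e-04,
        3.02897795e-03, -1.44888688e-07]), 'eef_pos': array([ 231.06644266, -471.38728129,  404.20163544]), 'ee_rot': array([-5.64683330e-04,  9.74143740e-01,  2.25928429e-01, -1.02774437e-05]), 'force': array([0.60685771, 0.44429897, 1.49184843]), 'wrist_torque': array([ 0.01194473,  0.01066344, -0.04188153]), 'grip_force': 0.0, 'grip_width': 0.9968542545359614}
```

View pics/scene0.png

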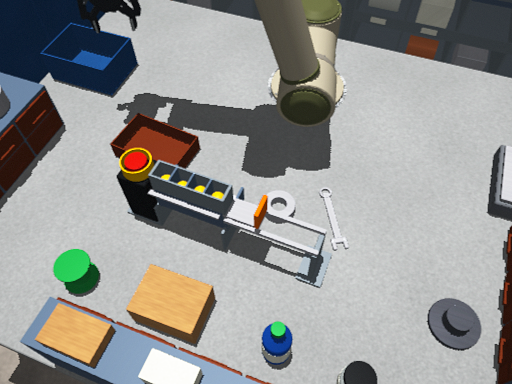

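View pics/top0.png

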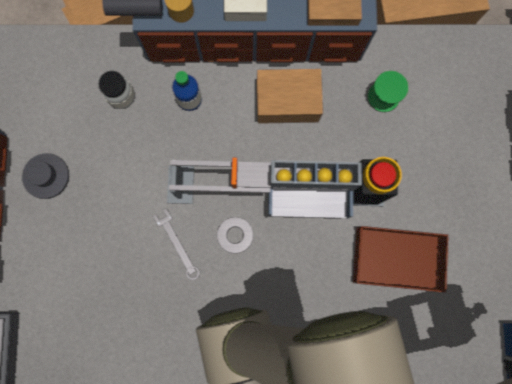

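The scene view shows the feeder from behind, with the ring at (135,163), the tab at (262,210) and the bin at (155,143). The top view shows the ring at (382,175), the tab at (235,171), the balls at (284..345,176), the bin at (354–447, 228–290) and the bearing at (235,236).

```bash
cat > h.py <<'E'
import cv2,numpy as np
from scipy.spatial.transform import Rotation as R
from rig import ctrl
def rot(q): return R.from_quat([q[1],q[2],q[3],q[0]]).as_matrix()
def ray(c,p):
    d=rot(c["attitude"])@np.array([(p[0]-c["cx"])/c["fx"],(p[1]-c["cy"])/c["fy"],1]); return np.array(c["position"]),d/np.linalg.norm(d)
def plane(c,p,z): o,d=ray(c,p); return o+d*(z-o[2])/d[2]
def tri(c1,p1,c2,p2):
    o1,d1=ray(c1,p1);o2,d2=ray(c2,p2)
    t=np.linalg.lstsq(np.c_[d1,-d2],o2-o1,rcond=None)[0]
    a,b=o1+t[0]*d1,o2+t[1]*d2; return (a+b)/2,np.linalg.norm(a-b)
def blobs(im,lo,hi,amin=20):
    h=cv2.cvtColor(im,cv2.COLOR_RGB2HSV); m=cv2.inRange(h,np.array(lo),np.array(hi))
    cs,_=cv2.findContours(m,cv2.RETR_EXTERNAL,cv2.CHAIN_APPROX_NONE)
    return sorted([c for c in cs if cv2.contourArea(c)>amin],key=cv2.contourArea,reverse=True)
def cen(c): m=cv2.moments(c); return np.array([m["m10"],m["m01"]])/m["m00"]
COL=dict(red=((0,200,150),(4,255,255)),orange=((5,180,150),(15,255,255)),yellow=((20,150,120),(32,255,255)),brown=((0,100,40),(12,220,140)))
E
python3 - <<'E'
from h import *
np.set_printoptions(precision=1,suppress=True)
for n in("scene","top"):
    im=cv2.imread(f"pics/{n}0.png")[...,::-1]; im=np.ascontiguousarray(im)
    for k in COL:
        for c in blobs(im,*COL[k])[:7]:
            print(n,k,cen(c),cv2.contourArea(c),cv2.boundingRect(c),cv2.minAreaRect(c)[1:])
    h=cv2.cvtColor(im,cv2.COLOR_RGB2HSV)
    for u,v in ([(382,175),(235,171),(284,176),(366,175),(400,260),(356,260)] if n=="top" else [(135,160),(262,210),(217,197),(122,163),(155,135)]): print((u,v),h[v,u])
E
```

```text
scene red [135.1 160.4] 269.0 (125, 152, 22, 18) ((17.0, 21.0), 90.0)
scene yellow [135.  160.4] 629.5 (119, 148, 33, 26) ((25.0, 32.0), 90.0)
scene yellow [217.7 194.2] 46.0 (212, 191, 12, 8) ((10.435516357421875, 6.008327484130859), 18.434947967529297)
scene yellow [199.6 188.1] 34.0 (195, 185, 10, 7) ((8.854375839233398, 5.692099571228027), 18.43494987487793)
scene yellow [165.4 176.2] 24.5 (161, 174, 9, 6) ((5.0, 8.0), 90.0)
scene yellow [182.3 182.7] 21.0 (178, 181, 9, 5) ((4.0, 8.0), 90.0)
scene brown [ 38.9 121.8] 1447.5 (15, 91, 47, 63) ((38.671905517578125, 51.60783004760742), 42.79739761352539)
scene brown [155.3 136.3] 1279.0 (111, 113, 89, 55) ((83.7713623046875, 48.42462158203125), 21.370620727539062)
scene brown [ 12.7 156.4] 1251.5 (0, 124, 35, 67) ((39.332542419433594, 54.99309539794922), 40.10091018676758)
scene brown [505.8 321.2] 728.5 (498, 228, 14, 156) ((155.0, 13.0), 90.0)
scene brown [421.7  46.7] 510.5 (405, 35, 34, 24) ((30.261804580688477, 19.089879989624023), 12.528807640075684)
(135, 160) [  1 239 244]
(262, 210) [ 12 250 102]
(217, 197) [ 29 163 255]
(12
[... 618 characters left out ...]
94, 65) ((94.52851867675781, 57.413639068603516), 5.710593223571777)
top brown [169.8  45.9] 1435.5 (138, 32, 61, 31) ((30.0, 60.0), 90.0)
top brown [225.9  45.9] 1434.5 (197, 32, 56, 30) ((29.0, 55.0), 90.0)
top brown [282.5  45.9] 1432.0 (257, 32, 56, 30) ((29.0, 55.0), 90.0)
top brown [338.8  45.8] 1423.5 (310, 32, 62, 30) ((29.0, 61.0), 90.0)
top brown [  2.6 155.1] 203.0 (0, 135, 7, 49) ((5.999999046325684, 47.99999237060547), 0.0)
top brown [374.1 177. ] 33.0 (370, 162, 13, 26) ((25.186479568481445, 11.656551361083984), 87.61405944824219)
(382, 175) [  1 202 192]
(235, 171) [ 12 209 216]
(284, 176) [ 24 188 222]
(366, 175) [ 22 219 172]
(400, 260) [  8 147 123]
(356, 260) [  6 114  47]
```

```bash
python3 - <<'E'
from h import *
np.set_printoptions(precision=1,suppress=True)
S,T=ctrl.calibration("scene"),ctrl.calibration("top")
ims={n:np.ascontiguousarray(cv2.imread(f"pics/{n}0.png")[...,::-1]) for n in("scene","top")}
def ellc(im):
    c=[c for c in blobs(im,*COL["yellow"]) if cv2.contourArea(c)>500][0]; return np.array(cv2.fitEllipse(c)[0])
rs,rt=ellc(ims["scene"]),ellc(ims["top"])
print("ring",rs,rt,tri(S,rs,T,rt), plane(T,rt,195),plane(S,rs,195))
c=blobs(ims["scene"],(8,180,60),(18,255,255))
for k in c[:3]: print("scene orange",cen(k),cv2.contourArea(k),cv2.boundingRect(k),cv2.approxPolyDP(k,2,True)[:,0].tolist())
print("tab top z190",plane(T,(233.6,172.1),190))
for u in [(344.9,175.7),(324.6,174.5),(304.2,175.2),(283.7,175.1)]: print("ball",plane(T,u,155))
b=[c for c in blobs(ims["top"],*COL["brown"]) if cv2.contourArea(c)>3000][0]
a=cv2.approxPolyDP(b,4,True)[:,0]
for p in a: print(p,plane(T,p,50),plane(T,p,0))
# hull edges
print(cv2.boxPoints(cv2.minAreaRect(b)))
cv2.imwrite("pics/crop_s.png",cv2.resize(ims["scene"][100:300,100:360][:,:],None,fx=3,fy=3,interpolation=cv2.INTER_CUBIC)[...,::-1])
E
```

```text
ring [135.  160.4] [383.1 174. ] (array([ 562.3, -236.6,  192.4]), np.float64(3.2749007148374)) [ 561.1 -234.3  195. ] [ 564.1 -236.8  195. ]
scene orange [260.4 211.3] 196.0 (254, 195, 13, 34) [[265, 195], [254, 214], [256, 228], [266, 209]]
tab top z190 [566.9  64.5 190. ]
ball [ 565.4 -165.7  155. ]
ball [ 568.1 -123.6  155. ]
ball [566.7 -81.1 155. ]
ball [567.1 -38.4 155. ]
[357 228] [ 464.6 -210.    50. ] [ 468.4 -220.8    0. ]
[354 281] [ 346.5 -199.1   50. ] [ 345.1 -209.5    0. ]
[444 291] [ 323.8 -398.6   50. ] [ 321.3 -418.     0. ]
[447 235] [ 448.  -412.9   50. ] [ 451.1 -433.     0. ]
[[351.5 282.8]
 [357.2 225.6]
 [451.3 235. ]
 [445.6 292.2]]
```

View pics/crop_s.png

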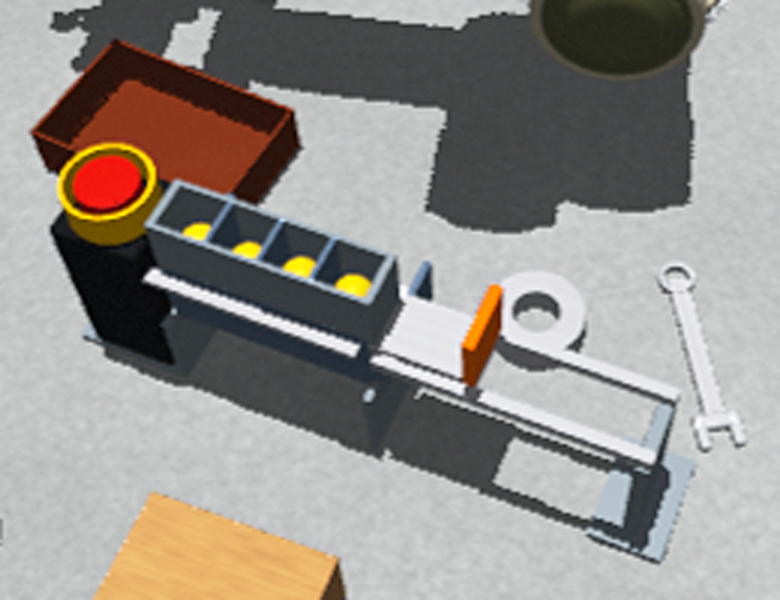

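The crop shows the tab's top edge from scene px (266.7,195.7) to (255.3,216.7). The bin rim's right corners are at about (111,143.5) and (137.5,114).

```bash
cat >> h.py <<'E'
def tool(p,yaw,ref=None):
    """shift+rotvec in current tool axes to bring the TCP to p, tool z down, tool y at world angle yaw (or the half turn nearer)"""
    s=ctrl.sense(); A=rot(s["ee_rot"]); best=None
    for y in(yaw,yaw+np.pi):
        yy=np.array([np.cos(y),np.sin(y),0]); z=np.array([0,0,-1.]); x=np.cross(yy,z)
        rv=R.from_matrix(A.T@np.c_[x,yy,z]).as_rotvec()
        if best is None or np.linalg.norm(rv)<np.linalg.norm(best): best=rv
    d=A.T@(np.array(p)-s["eef_pos"])
    print("row",np.round(d,1),np.round(best,3),"J6",np.round(s["joints"][5],2))
O=np.array([565.5,-101.5]); PSI=-0.013
def fw(x,y,z=0): c,s=np.cos(PSI),np.sin(PSI); return np.array([O[0]+c*x-s*y,O[1]+s*x+c*y,z])
E
python3 - <<'E'
from h import *
np.set_printoptions(precision=1,suppress=True)
S,T=ctrl.calibration("scene"),ctrl.calibration("top")
print("tab",tri(S,(260.7,206),T,(233.6,172.1)))
print("bin FR",tri(S,(111,143.5),T,(447,235)),"NR",tri(S,(137.5,114),T,(444,291)))
for u in((218,236),(252,236)): print("bearing",plane(T,u,24))
n=[396-63*np.cos(.1),-306+63*np.sin(.1)]; print(n)
tool([*n,290],-0.1)
E
```

```text
tab (array([568.7,  63.5, 182.9]), np.float64(2.4622601714864962))
bin FR (array([ 448.4, -414.2,   49.3]), np.float64(1.899145564998278)) NR (array([ 324.4, -402.7,   45.6]), np.float64(4.81351621381201))
bearing [449.3 105.9  24. ]
bearing [449.   27.5  24. ]
[np.float64(333.3147375874844), np.float64(-299.7104947512498)]
row [ 167.4 -109.   114.4] [-0. -0. -1.] J6 -0.22
```

The rows are not in the units I measure in: shifts go in shares of 80 cm and turns go in shares of 4 rad. I convert before sending: 167 mm is 0.2088, 125 mm is 0.1563, -1 rad is -0.25.

Call:
steer_hand(
  ticks=[
    [[0.0525, -0.0338, 0], [0, 0, -0.035]],
    [[0.105, -0.0675, 0.025], [0, 0, -0.07]],
    [[0.1563, -0.1013, 0.0375], [0, 0, -0.105]],
    [[0.2088, -0.1363, 0.0563], [0, 0, -0.1425]],
    [[0.2088, -0.1363, 0.075], [0, 0, -0.1775]],
    [[0.2088, -0.1363, 0.075], [0, 0, -0.2125]],
    [[0.2088, -0.1363, 0.075], [0, 0, -0.25]],
    [[0.2088, -0.1363, 0.075], [0, 0, -0.25]],
  ],
  jaw=0.5,
)

```text
time_s: 0.9
eef_pos: [333.1, -299.9, 344.5]
ee_rot: [-0.0, 0.746, 0.666, 0.0]
force: [-0.4, -0.2, -0.3]
grip_width: 0.503
grip_force: 0.0
```

```bash
python3 - <<'E'
from h import *
tool([333.3,-299.7,290],-0.1); c=ctrl.calibration("wrist"); im=ctrl.capture("wrist"); print(c); cv2.imwrite("pics/w1.png",im[...,::-1])
E
```

```text
row [ 0.2  0.2 54.5] [-0.    -0.    -0.013] J6 -0.88
{'fx': 346.07051989595345, 'fy': 346.07051989595345, 'cx': 255.21544420818378, 'cy': 189.09217075761282, 'position': array([ 341.77555541, -217.86576642,  314.21567984]), 'attitude': array([ 0.16152106,  0.98525221, -0.05568648, -0.00938339])}
```

View pics/w1.png

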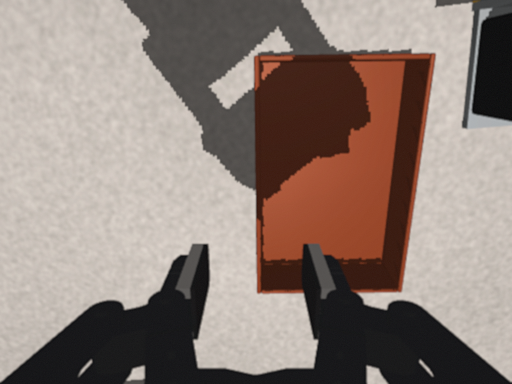

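The wrist view shows the bin rim corners at about (258,291), (401,290), (434,55) and (255,56), with the near wall centred between the fingers.

```bash
python3 - <<'E'
from h import *
np.set_printoptions(precision=1,suppress=True)
W=ctrl.calibration("wrist")
P=[plane(W,p,50) for p in((258,291),(401,290),(434,55),(255,56))]
for p in P: print(p)
m=sum(P)/4; print("centre",m, "yaws",np.arctan2(*(P[0]-P[3])[:2]),np.arctan2(*(P[1]-P[2])[:2]),"sizes",[np.linalg.norm(P[i]-P[i-1]) for i in range(4)])
tool([333.3,-299.7,192],-0.1)
E
```

```text
[ 322.7 -402.3   50. ]
[ 449.7 -416.3   50. ]
[ 469.9 -221.3   50. ]
[ 343.2 -207.    50. ]
centre [ 396.4 -311.7   50. ] yaws -3.0372486291145546 -3.038369811439721 sizes [np.float64(196.43880227627162), np.float64(127.7862557385079), np.float64(196.02582605471312), np.float64(127.56922215151853)]
row [  0.3   0.3 152.6] [-0. -0. -0.] J6 -0.88
```

In the tool's units: 152 mm is 0.19, 145 mm is 0.1813.

Call:
steer_hand(
  ticks=[
    [[0, 0, 0.0563], [0, 0, 0]],
    [[0, 0.0025, 0.1125], [0, 0, 0]],
    [[0, 0.0025, 0.1563], [0, 0, 0]],
    [[0, 0.0025, 0.1813], [0, 0, 0]],
    [[0, 0.0025, 0.19], [0, 0, 0]],
    [[0, 0.0025, 0.19], [0, 0, 0]],
  ],
)

```text
time_s: 1.55
eef_pos: [335.0, -300.4, 192.4]
ee_rot: [-0.001, 0.747, 0.664, 0.0]
force: [-0.3, 0.4, 0.9]
grip_width: 0.494
grip_force: 0.0
```

Call:
steer_hand(
  ticks=[
    [[0, 0, 0], [0, 0, 0]],
    [[0, 0, 0], [0, 0, 0]],
    [[0, 0, 0], [0, 0, 0]],
    [[0, 0, 0], [0, 0, 0]],
    [[0, 0, 0], [0, 0, 0]],
    [[0, 0, 0], [0, 0, 0]],
  ],
  jaw=0.0,
  clamp_n=40,
)

```text
time_s: 2.15
eef_pos: [335.2, -300.4, 193.7]
ee_rot: [0.001, 0.747, 0.665, -0.0]
force: [-0.7, 1.7, 8.0]
grip_width: 0.037
grip_force: 40.1
```

```bash
python3 - <<'E'
from h import *
a=fw(-112-63,4.9,193); b=a-[45,0,0]; print(a,b)
tool(b,-0.1); tool(b,PSI); tool(a,PSI)
E
```

```text
[390.5784855  -94.32547812 193.        ] [345.5784855  -94.32547812 193.        ]
row [205.9 -13.4   0.4] [ 0.001  0.001 -0.015] J6 -0.88
row [205.9 -13.4   0.4] [ 0.001  0.002 -0.102] J6 -0.88
row [211.1  31.3   0.4] [ 0.001  0.002 -0.102] J6 -0.88
```

In the tool's units: 206 mm is 0.2575, 180 mm is 0.225, -0.1 rad is -0.025.

Call:
steer_hand(
  ticks=[
    [[0.015, -0.0013, -0.0013], [0, 0, 0]],
    [[0.05, -0.0038, -0.0013], [0, 0, 0]],
    [[0.085, -0.0063, -0.0013], [0, 0, -0.005]],
    [[0.12, -0.0088, -0.0013], [0, 0, -0.01]],
    [[0.155, -0.0113, -0.0013], [0, 0, -0.015]],
    [[0.19, -0.0125, -0.0013], [0, 0, -0.02]],
    [[0.225, -0.015, -0.0013], [0, 0, -0.025]],
    [[0.2575, -0.0163, -0.0013], [0, 0, -0.025]],
  ],
)

```text
time_s: 2.95
eef_pos: [345.3, -92.4, 193.8]
ee_rot: [-0.0, 0.712, 0.702, 0.0]
force: [-0.1, -0.6, -1.5]
grip_width: 0.041
grip_force: 39.2
```

Call:
steer_hand(
  ticks=[
    [[0, 0, 0], [0, 0, 0]],
    [[0, 0, 0], [0, 0, 0]],
  ],
)

```text
time_s: 3.15
eef_pos: [345.5, -93.3, 193.8]
ee_rot: [-0.0, 0.712, 0.702, -0.0]
force: [-0.3, 0.3, -2.8]
grip_width: 0.04
grip_force: 39.3
```

```bash
python3 - <<'E'
from h import *
im=ctrl.capture("top"); cv2.imwrite("pics/t2.png",im[...,::-1]); T=ctrl.calibration("top")
tool(fw(-112-63,4.9,193),PSI)
for k in blobs(im,*COL["brown"])[:1]: print(cv2.approxPolyDP(k,3,True)[:,0].tolist())
E
```

```text
row [ 0.2 45.   0.8] [-0.     0.    -0.001] J6 -0.58
[[264, 226], [264, 270], [269, 273], [264, 276], [265, 281], [280, 281], [279, 274], [288, 259], [305, 246], [352, 277], [350, 226]]
```

View pics/t2.png

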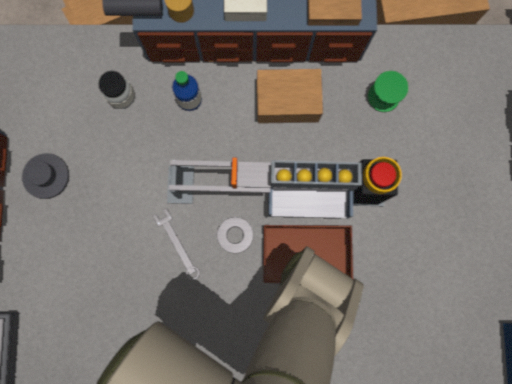

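The top view shows the bin squared up in front of the chute, spanning px 264–352, with the bearing untouched. I'll push it forward next.

In the tool's units: 45 mm is 0.0563, 43 mm is 0.0538.

Call:
steer_hand(
  ticks=[
    [[0, 0.015, 0], [0, 0, 0]],
    [[0, 0.03, 0], [0, 0, 0]],
    [[0, 0.0425, 0], [0, 0, 0]],
    [[0, 0.05, 0], [0, 0, 0]],
    [[0, 0.0538, 0], [0, 0, 0]],
    [[0, 0.0563, 0], [0, 0, 0]],
    [[0, 0.0563, 0], [0, 0, 0]],
  ],
)

```text
time_s: 3.9
eef_pos: [390.8, -94.9, 193.7]
ee_rot: [0.0, 0.712, 0.702, 0.0]
force: [-0.0, -0.8, 0.2]
grip_width: 0.036
grip_force: 39.5
```

```bash
python3 - <<'E'
from h import *
np.set_printoptions(precision=1,suppress=True)
T=ctrl.calibration("top"); print(plane(T,(264,226),50),plane(T,(351,226),50), plane(T,(264,226),0),fw(-65,0))
E
```

```text
[469.9   0.4  50. ] [ 469.2 -196.5   50. ] [474.  -1.   0.] [ 500.5 -100.7    0. ]
```

In the tool's units: -200 mm is -0.25, -100 mm is -0.125.

Call:
steer_hand(
  ticks=[
    [[0, 0, 0], [0, 0, 0]],
    [[0, 0, 0], [0, 0, 0]],
    [[0, 0, 0], [0, 0, 0]],
    [[0, 0, -0.0125], [0, 0, 0]],
    [[0, 0, -0.0625], [0, 0, 0]],
    [[0, 0, -0.125], [0, 0, 0]],
    [[0, 0, -0.1875], [0, 0, 0]],
    [[0, 0, -0.25], [0, 0, 0]],
  ],
  jaw=0.35,
)

```text
time_s: 4.7
eef_pos: [390.0, -94.4, 396.7]
ee_rot: [0.001, 0.712, 0.702, 0.0]
force: [1.5, 0.1, -0.9]
grip_width: 0.35
grip_force: 0.0
```

```bash
python3 - <<'E'
from h import *
np.set_printoptions(precision=1,suppress=True)
tool(fw(0,-135,400),PSI)
W=ctrl.calibration("wrist");im=ctrl.capture("wrist"); cv2.imwrite("pics/w3.png",im[...,::-1])
E
```

```text
row [-139.5  175.9   -3.1] [ 0.  0. -0.] J6 -0.52
```

View pics/w3.png

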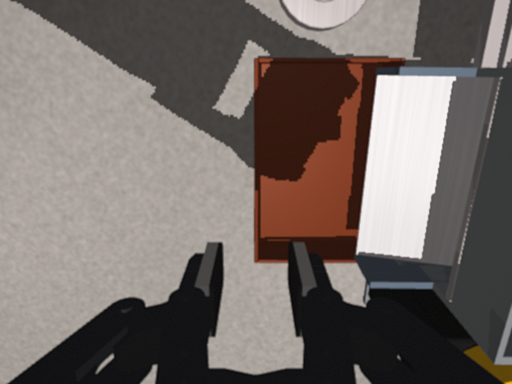

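The wrist view shows the bin square with its far wall under the lip. The near rim runs (256,58)–(257,262) and the lip runs (376,78)–(357,255). I'll check these numerically.

```bash
python3 - <<'E'
from h import *
np.set_printoptions(precision=1,suppress=True)
W=ctrl.calibration("wrist")
for p,z in(((256,58),50),((257,262),50),((376,78),62),((357,255),62)): print(plane(W,p,z))
print(fw(-76,90),fw(-76,-90),fw(-177,100),fw(-177,-100))
E
```

```text
[396.3  -2.7  50. ]
[ 394.6 -206.    50. ]
[499.1 -20.5  62. ]
[ 496.8 -192.8   62. ]
[490.7 -10.5   0. ] [ 488.3 -190.5    0. ] [389.8   0.8   0. ] [ 387.2 -199.2    0. ]
```

In the tool's units: 175 mm is 0.2188, 160 mm is 0.2.

Call:
steer_hand(
  ticks=[
    [[-0.0438, 0, -0.0313], [0, 0, 0]],
    [[-0.0875, 0, -0.0625], [0, 0, 0]],
    [[-0.1313, 0.0375, -0.0625], [0, 0, 0]],
    [[-0.175, 0.0938, -0.0625], [0, 0, 0]],
    [[-0.175, 0.1563, -0.0625], [0, 0, 0]],
    [[-0.175, 0.2, -0.05], [0, 0, 0]],
    [[-0.175, 0.2188, -0.025], [0, 0, 0]],
    [[-0.175, 0.2188, -0.025], [0, 0, 0]],
  ],
  jaw=0.0,
)

```text
time_s: 5.55
eef_pos: [564.6, -237.1, 410.8]
ee_rot: [-0.003, 0.712, 0.702, -0.0]
force: [-0.7, -0.7, 0.6]
grip_width: -0.002
grip_force: 0.0
```

```bash
python3 - <<'E'
from h import *
W=ctrl.calibration("wrist");im=ctrl.capture("wrist"); cv2.imwrite("pics/w4.png",im[...,::-1])
for k in("red","yellow"):
    for c in blobs(im,*COL[k],200)[:3]: print(k,cen(c),cv2.contourArea(c),cv2.boundingRect(c))
tool(fw(0,-135,380),PSI)
E
```

```text
yellow [250.02044094  86.43845817] 1141.5 (232, 66, 41, 49)
row [ 0.6  0.1 32.8] [-0.003 -0.002 -0.001] J6 -0.58
```

View pics/w4.png

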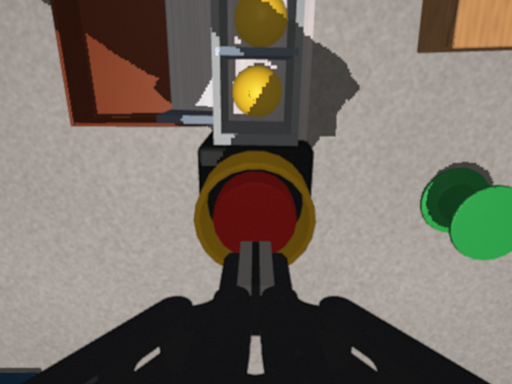

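The wrist view shows the ring centred at about (255,210), the red button inside it, and the fingertips over the button. I'll descend to feel its depth.

In the tool's units: 40 mm is 0.05, 35 mm is 0.0438.

Call:
steer_hand(
  ticks=[
    [[0, 0, 0.025], [0, 0, 0]],
    [[0, 0, 0.0438], [0, 0, 0]],
    [[0, 0, 0.05], [0, 0, 0]],
    [[0, 0, 0.05], [0, 0, 0]],
  ],
)

```text
time_s: 6.0
eef_pos: [563.0, -237.5, 374.8]
ee_rot: [0.0, 0.713, 0.702, 0.0]
force: [-0.1, 0.3, 1.1]
grip_width: -0.002
grip_force: 0.0
```

Call:
steer_hand(
  ticks=[
    [[0, 0, 0.0038], [0, 0, 0]],
    [[0, 0, 0.0075], [0, 0, 0]],
    [[0, 0, 0.0075], [0, 0, 0]],
    [[0, 0, 0.0075], [0, 0, 0]],
  ],
)

```text
time_s: 6.4
eef_pos: [563.6, -237.5, 368.3]
ee_rot: [0.0, 0.712, 0.702, 0.0]
force: [-0.7, -0.4, 1.8]
grip_width: 0.008
grip_force: 1.2
```

Call:
steer_hand(
  ticks=[
    [[0, 0, 0.0038], [0, 0, 0]],
    [[0, 0, 0.0063], [0, 0, 0]],
    [[0, 0, 0.0063], [0, 0, 0]],
    [[0, 0, 0.0063], [0, 0, 0]],
  ],
)

```text
time_s: 6.8
eef_pos: [563.7, -237.5, 362.8]
ee_rot: [0.0, 0.712, 0.702, 0.0]
force: [0.1, -2.7, 3.6]
grip_width: 0.002
grip_force: 1.6
```

Call:
steer_hand(
  ticks=[
    [[0, 0, 0.0025], [0, 0, 0]],
    [[0, 0, 0.0025], [0, 0, 0]],
    [[0, 0, 0.0025], [0, 0, 0]],
  ],
)

```text
time_s: 7.1
eef_pos: [563.7, -237.5, 360.8]
ee_rot: [0.0, 0.712, 0.702, 0.0]
force: [1.2, -2.1, 4.3]
grip_width: 0.0
grip_force: 1.8
```

Force rises from about z = 195 (4.3 N at 7 mm), so the button sits flush with the rim: the lock is off. I'll retreat without clicking it and go to the tab.

In the tool's units: 200 mm is 0.25, 160 mm is 0.2, 0.9 rad is 0.225.

Call:
steer_hand(
  ticks=[
    [[0, 0, -0.025], [0, 0, 0]],
    [[0, 0, -0.075], [0, 0, 0.025]],
    [[0, 0, -0.075], [0, 0, 0.05]],
    [[0.05, 0, -0.075], [0, 0, 0.075]],
    [[0.1, 0, -0.075], [0, 0, 0.1125]],
    [[0.15, 0, -0.075], [0, 0, 0.15]],
    [[0.2, 0, -0.075], [0, 0, 0.1875]],
    [[0.25, 0, -0.075], [0, 0, 0.225]],
  ],
  jaw=0.45,
)

```text
time_s: 7.9
eef_pos: [566.3, -35.6, 420.0]
ee_rot: [-0.001, 0.948, 0.319, -0.001]
force: [0.5, -0.2, -0.5]
grip_width: 0.446
grip_force: 0.0
```

```bash
python3 - <<'E'
from h import *
tool(fw(0,165,420),PSI+np.pi/2)
E
```

```text
row [ 61.  -78.1   0.1] [-0.002  0.001  0.663] J6 0.65
```

In the tool's units: -78 mm is -0.0975, 61 mm is 0.0763, 0.66 rad is 0.165.

Call:
steer_hand(
  ticks=[
    [[0.025, -0.0325, 0], [0, 0, 0.035]],
    [[0.05, -0.065, 0], [0, 0, 0.07]],
    [[0.0763, -0.0975, 0], [0, 0, 0.105]],
    [[0.0763, -0.0975, 0], [0, 0, 0.14]],
    [[0.0763, -0.0975, 0], [0, 0, 0.165]],
    [[0.0763, -0.0975, 0], [0, 0, 0.165]],
  ],
)

```text
time_s: 8.5
eef_pos: [567.3, 62.0, 420.0]
ee_rot: [-0.0, 1.0, -0.002, -0.001]
force: [-0.1, -0.1, 0.6]
grip_width: 0.453
grip_force: 0.0
```

```bash
python3 - <<'E'
from h import *
np.set_printoptions(precision=1,suppress=True)
tool(fw(0,165,420),PSI+np.pi/2)
W=ctrl.calibration("wrist");im=ctrl.capture("wrist"); cv2.imwrite("pics/w5.png",im[...,::-1])
for c in blobs(im,(5,150,60),(18,255,255),100)[:3]:
  print(cen(c),cv2.boundingRect(c),cv2.approxPolyDP(c,3,True)[:,0].tolist())
  for p in cv2.approxPolyDP(c,3,True)[:,0]: print(p,plane(W,p,190))
E
```

```text
row [ 0.4 -1.5  0. ] [-0.  0.  0.] J6 1.48
[388.9 259. ] (313, 218, 150, 64) [[315, 218], [313, 241], [317, 251], [333, 260], [341, 279], [457, 281], [455, 274], [459, 275], [462, 261], [459, 246], [373, 245], [363, 233], [346, 232], [343, 254], [338, 256], [333, 254], [324, 232], [325, 218]]
[315 218] [561.8  24.9 190. ]
[313 241] [545.8  25.3 190. ]
[317 251] [538.6  22.4 190. ]
[333 260] [531.9  11.5 190. ]
[341 279] [517.5   5.2 190. ]
[457 281] [515.6 -72.5 190. ]
[455 274] [521.  -70.2 190. ]
[459 275] [520.3 -73.  190. ]
[462 261] [530.8 -73.  190. ]
[459 246] [541.9 -69.  190. ]
[373 245] [542.8 -13.5 190. ]
[363 233] [551.3  -6.2 190. ]
[346 232] [552.1   4.6 190. ]
[343 254] [536.3   5.3 190. ]
[338 256] [534.8   8.5 190. ]
[333 254] [536.3  11.8 190. ]
[324 232] [552.1  18.6 190. ]
[325 218] [561.8  18.6 190. ]
[253.7 194.4] (246, 145, 17, 100) [[250, 145], [246, 243], [258, 244], [262, 160], [260, 146]]
[250 145] [608.3  65.2 190. ]
[246 243] [544.5  68.3 190. ]
[258 244] [543.8  60.6 190. ]
[262 160] [599.3  58.2 190. ]
[260 146] [607.7  59.3 190. ]
[464.1 288.4] (412, 247, 82, 59) [[493, 247], [476, 304], [413, 305], [478, 305]]
[493 247] [541.  -91.1 190. ]
[476 304] [497.3 -88.9 190. ]
[413 305] [496.6 -45.8 190. ]
[478 305] [496.4 -90.5 190. ]
```

View pics/w5.png

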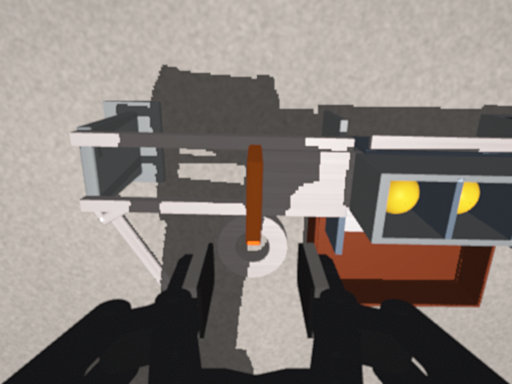

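The wrist view shows the tab at px (246–262,145–244), centred between the fingers. I'll descend and pinch.

In the tool's units: 93 mm is 0.1163, 85 mm is 0.1063.

Call:
steer_hand(
  ticks=[
    [[0, 0, 0.05], [0, 0, 0]],
    [[0, -0.0013, 0.0875], [0, 0, 0]],
    [[0, -0.0013, 0.1063], [0, 0, 0]],
    [[0, -0.0013, 0.1163], [0, 0, 0]],
    [[0, -0.0013, 0.1163], [0, 0, 0]],
  ],
)

```text
time_s: 9.05
eef_pos: [567.4, 62.4, 327.0]
ee_rot: [-0.0, 1.0, -0.002, -0.001]
force: [-0.0, 0.1, 0.7]
grip_width: 0.449
grip_force: 0.0
```

Call:
steer_hand(
  ticks=[
    [[0, 0, 0], [0, 0, 0]],
    [[0, 0, 0], [0, 0, 0]],
    [[0, 0, 0], [0, 0, 0]],
    [[0, 0, 0], [0, 0, 0]],
    [[0, 0, 0], [0, 0, 0]],
  ],
  jaw=0.0,
  clamp_n=30,
)

```text
time_s: 9.55
eef_pos: [567.5, 63.0, 328.8]
ee_rot: [-0.001, 1.0, -0.002, 0.001]
force: [-0.8, 5.8, 5.6]
grip_width: 0.116
grip_force: 32.1
```

```bash
python3 -c "
from h import *
tool(fw(0,165,327),PSI+np.pi/2); print(rot(ctrl.sense()['ee_rot']).round(3).tolist())"
```

```text
row [ 0.1 -0.5  1.8] [-0.001 -0.002  0.009] J6 1.48
[[1.0, -0.004, 0.002], [-0.004, -1.0, 0.001], [0.002, -0.001, -1.0]]
```

Gripped at 9.9 mm, which matches the 10 mm tab. I'll try a short tug first to confirm it is unlocked.

In the tool's units: -10 mm is -0.0125, -8 mm is -0.01.

Call:
steer_hand(
  ticks=[
    [[0, -0.0038, 0], [0, 0, 0]],
    [[0, -0.01, 0], [0, 0, 0]],
    [[0, -0.0125, 0], [0, 0, 0]],
    [[0, -0.0125, 0], [0, 0, 0]],
  ],
)

```text
time_s: 9.95
eef_pos: [567.7, 72.5, 328.8]
ee_rot: [0.0, 1.0, -0.002, 0.001]
force: [0.1, 0.6, 6.6]
grip_width: 0.113
grip_force: 32.1
```

In the tool's units: -75 mm is -0.0938, -71 mm is -0.0888.

Call:
steer_hand(
  ticks=[
    [[0, -0.015, 0], [0, 0, 0]],
    [[0, -0.0325, 0], [0, 0, 0]],
    [[0, -0.05, 0], [0, 0, 0]],
    [[0.0013, -0.0675, 0], [0, 0, 0]],
    [[0.0013, -0.08, 0], [0, 0, 0]],
    [[0.0013, -0.0888, 0], [0, 0, 0]],
    [[0.0013, -0.0938, 0], [0, 0, 0]],
    [[0.0013, -0.0938, 0], [0, 0, 0]],
  ],
)

```text
time_s: 10.75
eef_pos: [569.3, 148.5, 328.8]
ee_rot: [-0.0, 1.0, -0.002, 0.002]
force: [6.3, 1.3, 4.0]
grip_width: 0.111
grip_force: 32.5
```

Call:
steer_hand(
  ticks=[
    [[0, 0, 0], [0, 0, 0]],
    [[0, 0, 0], [0, 0, 0]],
    [[0, 0, 0], [0, 0, 0]],
    [[0, 0, 0], [0, 0, 0]],
    [[0, 0, 0], [0, 0, 0]],
    [[0, 0, 0], [0, 0, 0]],
  ],
)

```text
time_s: 11.35
eef_pos: [569.4, 148.1, 328.8]
ee_rot: [-0.0, 1.0, -0.002, 0.002]
force: [6.1, 2.0, 5.6]
grip_width: 0.113
grip_force: 32.2
```

```bash
python3 - <<'E'
from h import *
for n in("top","scene"):
    im=ctrl.capture(n); cv2.imwrite(f"pics/{n}6.png",im[...,::-1]); print(n,[(cen(c).round(),cv2.contourArea(c)) for c in blobs(im,*COL["yellow"],8)])
a=cv2.imread("pics/top6.png")[140:300,220:420];b=cv2.imread("pics/scene6.png")[100:260,90:290]
cv2.imwrite("pics/six.png",cv2.resize(np.hstack([a,b]),None,fx=2,fy=2))
E
```

```text
top [(array([383., 174.]), 938.0), (array([319., 254.]), 116.0), (array([335., 254.]), 111.5), (array([303., 175.]), 108.0), (array([281., 175.]), 94.0)]
scene [(array([135., 161.]), 617.0), (array([215., 168.]), 91.5), (array([202., 164.]), 90.0), (array([219., 195.]), 35.0), (array([200., 188.]), 29.5)]
```

View pics/six.png

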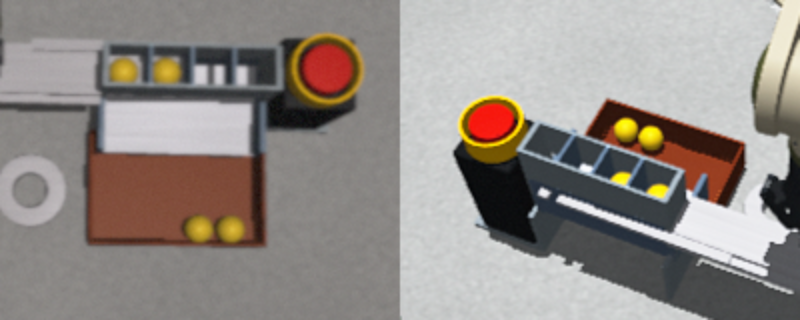

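The combined view shows two balls in the bin (top crop (200,229) and (231,229)) and two still in lanes 3 and 4. I'll shut the gate.

In the tool's units: 86 mm is 0.1075, 84 mm is 0.105.

Call:
steer_hand(
  ticks=[
    [[0, 0.0175, 0], [0, 0, 0]],
    [[0, 0.0375, 0], [0, 0, 0]],
    [[0, 0.0575, 0], [0, 0, 0]],
    [[-0.0013, 0.075, 0], [0, 0, 0]],
    [[-0.0013, 0.09, 0], [0, 0, 0]],
    [[-0.0013, 0.1, 0], [0, 0, 0]],
    [[-0.0013, 0.105, 0], [0, 0, 0]],
    [[-0.0013, 0.1075, 0], [0, 0, 0]],
  ],
)

```text
time_s: 12.25
eef_pos: [567.5, 62.6, 328.8]
ee_rot: [-0.001, 1.0, -0.002, 0.001]
force: [1.1, 14.4, 8.5]
grip_width: 0.109
grip_force: 33.1
```

Call:
steer_hand(
  ticks=[
    [[0, 0, 0], [0, 0, 0]],
    [[0, 0, 0], [0, 0, 0]],
  ],
)

```text
time_s: 12.45
eef_pos: [567.5, 62.8, 328.8]
ee_rot: [-0.001, 1.0, -0.002, 0.001]
force: [0.3, 6.1, 8.9]
grip_width: 0.115
grip_force: 33.1
```

In the tool's units: 7 mm is 0.0088, 6 mm is 0.0075.

Call:
steer_hand(
  ticks=[
    [[0, 0, 0], [0, 0, 0]],
    [[0, 0, 0], [0, 0, 0]],
    [[0, 0, 0], [0, 0, 0]],
    [[0, 0.0038, 0], [0, 0, 0]],
    [[0, 0.0063, 0], [0, 0, 0]],
    [[0, 0.0075, 0], [0, 0, 0]],
    [[0, 0.0088, 0], [0, 0, 0]],
    [[0, 0.0088, 0], [0, 0, 0]],
  ],
  jaw=0.25,
)

```text
time_s: 13.25
eef_pos: [567.2, 56.5, 327.5]
ee_rot: [-0.003, 1.0, -0.002, 0.0]
force: [2.2, 17.6, -0.4]
grip_width: 0.25
grip_force: 8.8
```

In the tool's units: -93 mm is -0.1163, -50 mm is -0.0625.

Call:
steer_hand(
  ticks=[
    [[0, -0.0075, 0], [0, 0, 0]],
    [[0, -0.0075, -0.0125], [0, 0, 0]],
    [[0, -0.0075, -0.0625], [0, 0, 0]],
    [[0, -0.0075, -0.1163], [0, 0, 0]],
    [[0, -0.0075, -0.1163], [0, 0, 0]],
  ],
)

```text
time_s: 13.75
eef_pos: [567.4, 60.2, 427.4]
ee_rot: [0.001, 1.0, -0.002, 0.006]
force: [-0.0, 0.8, -0.1]
grip_width: 0.25
grip_force: 0.0
```

Call:
steer_hand(
  ticks=[
    [[0, 0.05, 0], [0, 0, 0]],
    [[0, 0.1, 0], [0, 0, 0]],
    [[0, 0.1625, 0], [0, 0, 0]],
    [[0, 0.225, 0], [0, 0, 0]],
    [[-0.0025, 0.2875, 0], [0, 0, 0]],
    [[-0.005, 0.35, 0], [0, 0, 0]],
    [[-0.005, 0.3725, 0], [0, 0, 0]],
    [[-0.005, 0.3725, 0], [0, 0, 0]],
  ],
  jaw=0.0,
)

```text
time_s: 14.55
eef_pos: [561.6, -239.9, 420.2]
ee_rot: [0.0, 1.0, -0.004, -0.0]
force: [-0.2, 0.6, -0.5]
grip_width: -0.002
grip_force: 0.0
```

```bash
python3 - <<'E'
from h import *
tool(fw(0,-135,375),PSI+np.pi/2)
im=ctrl.capture("top"); print([(cen(c),cv2.contourArea(c)) for c in blobs(im,*COL["orange"],20)+blobs(im,*COL["yellow"],20)])
E
```

```text
row [ 2.1 -3.4 45.2] [0.    0.001 0.005] J6 0.98
[(array([233.62731481, 171.56944444]), 72.0), (array([305.01134752, 175.2141844 ]), 117.5), (array([284.88073394, 175.03363914]), 109.0), (array([321.20512821, 255.2991453 ]), 39.0)]
```

The tab is back at px 233.6, the same as at the start, so the gate is shut. Now I'll press the button.

In the tool's units: 68 mm is 0.085, 66 mm is 0.0825.

Call:
steer_hand(
  ticks=[
    [[0.0025, -0.0038, 0.0375], [0, 0, 0]],
    [[0.0025, -0.0038, 0.0563], [0, 0, 0]],
    [[0.0025, -0.0038, 0.0688], [0, 0, 0]],
    [[0.0025, -0.0038, 0.0775], [0, 0, 0]],
    [[0.0025, -0.0038, 0.0825], [0, 0, 0]],
    [[0.0025, -0.0038, 0.085], [0, 0, 0]],
    [[0.0025, -0.0038, 0.085], [0, 0, 0]],
  ],
)

```text
time_s: 15.3
eef_pos: [564.4, -234.2, 353.3]
ee_rot: [0.0, 1.0, -0.002, 0.001]
force: [-0.0, 3.2, 5.2]
grip_width: -0.002
grip_force: 2.3
```

Call:
steer_hand(
  ticks=[
    [[0, 0, 0.0013], [0, 0, 0]],
    [[0, 0, 0.0025], [0, 0, 0]],
    [[0, 0, 0.0025], [0, 0, 0]],
    [[0, 0, 0.0025], [0, 0, 0]],
  ],
)

```text
time_s: 15.7
eef_pos: [564.3, -234.4, 351.2]
ee_rot: [0.0, 1.0, -0.002, 0.001]
force: [1.2, 3.2, 5.2]
grip_width: -0.002
grip_force: 2.5
```

In the tool's units: 2.5 mm is 0.0031, 2 mm is 0.0025.

Call:
steer_hand(
  ticks=[
    [[0, 0, 0.0013], [0, 0, 0]],
    [[0, 0, 0.0025], [0, 0, 0]],
    [[0, 0, 0.0031], [0, 0, 0]],
    [[0, 0, 0.0031], [0, 0, 0]],
    [[0, 0, 0.0031], [0, 0, 0]],
  ],
)

```text
time_s: 16.2
eef_pos: [564.2, -234.3, 350.4]
ee_rot: [0.001, 1.0, -0.002, 0.001]
force: [-2.3, 4.9, 15.5]
grip_width: -0.002
grip_force: 7.6
```

Hit the hard stop. I'll let go and feel the depth again.

In the tool's units: -14 mm is -0.0175, -9 mm is -0.0113.

Call:
steer_hand(
  ticks=[
    [[0, 0, -0.005], [0, 0, 0]],
    [[0, 0, -0.0113], [0, 0, 0]],
    [[0, 0, -0.0175], [0, 0, 0]],
    [[0, 0, -0.0175], [0, 0, 0]],
    [[0, 0, -0.0175], [0, 0, 0]],
  ],
)

```text
time_s: 16.7
eef_pos: [564.1, -234.6, 361.7]
ee_rot: [-0.0, 1.0, -0.002, -0.0]
force: [-0.1, -0.3, 0.2]
grip_width: 0.002
grip_force: 0.0
```

Call:
steer_hand(
  ticks=[
    [[0, 0, -0.025], [0, 0, 0]],
    [[0, 0, -0.0875], [0, 0, 0]],
    [[0, 0, -0.0875], [0, 0, 0]],
  ],
)

```text
time_s: 17.0
eef_pos: [564.1, -234.5, 438.2]
ee_rot: [0.003, 1.0, -0.002, 0.004]
force: [0.6, 0.6, 0.7]
grip_width: 0.002
grip_force: 0.0
```

At the same height the force is now 0 (it was about 4 N before), so the button stays down and the lock is on. I'll retreat and take a last look.

In the tool's units: -240 mm is -0.3, -200 mm is -0.25.

Call:
steer_hand(
  ticks=[
    [[0, 0.05, -0.0125], [0, 0, 0]],
    [[0, 0.1, -0.0125], [0, 0, 0]],
    [[-0.05, 0.15, -0.0125], [0, 0, 0]],
    [[-0.1, 0.1875, -0.0125], [0, 0, 0]],
    [[-0.15, 0.225, -0.0125], [0, 0, 0]],
    [[-0.2, 0.25, -0.0125], [0, 0, 0]],
    [[-0.25, 0.25, -0.0125], [0, 0, 0]],
    [[-0.3, 0.25, -0.0125], [0, 0, 0]],
  ],
)

```text
time_s: 17.8
eef_pos: [321.3, -433.8, 441.4]
ee_rot: [-0.0, 1.0, -0.003, -0.0]
force: [0.3, -0.9, 0.9]
grip_width: 0.002
grip_force: 0.0
```

Call:
steer_hand(
  ticks=[
    [[0, 0, 0], [0, 0, 0]],
    [[0, 0, 0], [0, 0, 0]],
  ],
)

```text
time_s: 18.0
eef_pos: [322.9, -433.6, 442.2]
ee_rot: [0.0, 1.0, -0.003, 0.0]
force: [0.6, -0.3, -0.5]
grip_width: -0.002
grip_force: 0.0
```

```bash
python3 - <<'E'
from h import *
for n in("top","scene"):
    im=ctrl.capture(n); cv2.imwrite(f"pics/{n}9.png",im[...,::-1])
a=cv2.imread("pics/top9.png")[140:300,150:460];b=cv2.imread("pics/scene9.png")[100:260,90:360]
cv2.imwrite("pics/nine.png",np.vstack([cv2.resize(a,(560,290)),cv2.resize(b,(500,296))[:,:],]) if 0 else np.hstack([cv2.resize(a,(430,222)),cv2.resize(b,(370,222))]))
E
```

```text
(no output)
```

View pics/nine.png

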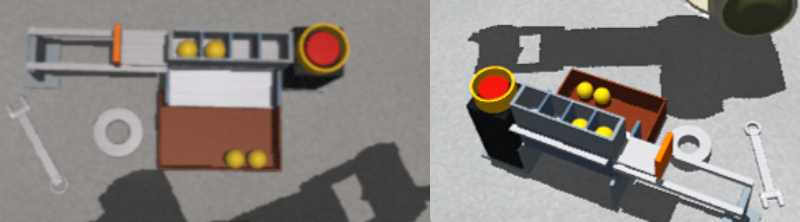

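The final view shows two balls in the bin, two in their lanes, the tab back in its shut position, the button recessed, and the bin square under the chute. The bearing and spanner have not moved.

```bash
python3 -c "
from rig import ctrl
print(ctrl.finish_job())"
```

```text
the job is handed in; nothing more can be done
None
```

The job is handed in at about 18 s on the robot's clock: the bin is square under the chute with the first two balls in it, the other two are in their lanes, the gate is fully shut and locked (the lock was off at the start), and nothing else was disturbed.

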